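Reset the tripped breaker under the grinder's push-latch cover

TASK

The belt grinder has tripped out: press the grey push-latch cover on its starter box so that it pops open, and push the one breaker button that stands out in the well beneath fully in. Then swing the cover down and press it until it latches shut again, so that it stays flush when let go. All of it is fingertip work done without forcing the cover; do not press the start or stop button on the box, and leave the loose things on the bench where they are.

Things in the scene. Friction and masses are not known exactly. Their poses are not given: they have to be found in the camera images.
- starter_box: Fixed green steel starter box, 146 mm (its x) by 250 mm (y), deck 106 mm above the bench, bolted feet out to y = +-156 mm. Origin: centre of its underside; z up, x towards the hinge side (away from the robot at yaw 0), y along the hinge; yaw up to 0.45 rad either way. The cover lies on top from y = -115 to +35 mm, x = -61 to +51 mm; start and stop buttons are on the deck at y = +85 mm.
- cover (a joint): Cover hinge, rad: 0 = latched, top flush with the deck; grows as it opens; 2.05 = fully open, leaning back 27 degrees past vertical. It can be pressed below 0 to a firm stop at -0.066 (6.5 mm at the catch, 98 mm from the hinge). Push-push latch: from shut, press to the stop and let go, and it springs fully open by itself in about 2 s; from open, push it down to the stop and let go, and it rises to 0 and stays.
- cover_hinge (a point): Fixed point on the hinge axis at mid-width of the cover, 104 mm above the bench (2 mm below the deck), at x = +51, y = -40 mm in the box's frame. A damped spring opens the cover: at 90 mm from the hinge it pushes back with 1 to 2.5 N, 1 to 2 N more when moved fast, and it opens again from any angle unless latched. Press right to the stop: a shallower press may not work the latch.
- cover_press (a point): Where to press: on the cover's outer (top) face amid four moulded ribs, 87.5 mm from the hinge axis, mid-width; moves with the cover; z = outward normal, x towards the hinge. The cover is a grey plastic plate, 112 mm hinge to free edge, 150 mm along the hinge, 4 mm thick, mid-plane through the hinge axis. On its inner side a catch tongue 12 mm wide, 35 mm long stands 95 mm from the hinge.
- well_mid (a point): Middle of the floor of the well under the cover, 55 mm above the bench. The well is 72 mm (box x, from -31 to +41 mm) by 132 mm (box y), its rim a ledge 12 mm below the deck. On the floor three like breakers sit in a row along the box's y, 36 mm apart, the middle one at x = +4, y = -40 mm in the box's frame; button tops 88 mm above the bench when in.
- tripped_button (a joint): Travel of the tripped breaker's button, m: 0 = fully out, 0.008 = fully in (hard stop). It starts 6.5 to 8 mm out, has no spring and stays where it is pushed; it slides with about 3 N, a little more when pushed fast. Any of the three breakers may be the tripped one; the other two buttons are fully in and cannot move.
- tripped_button_top (a point): Centre of the top face of the tripped breaker's button, moving with it: a round black head 15 mm across on a thin pale stem, its top 96 mm above the bench when fully out, 88 mm (18 mm below the deck) when fully in.
- start_button (a joint): Travel of the start button on the deck, m: 0 = up, 0.006 = pressed. Flat black head 25 mm across in an aluminium ring, top 14 mm above the deck, at x = -34, y = +85 mm in the box's frame. Not to be pressed.
- stop_button (a joint): Travel of the stop button, m: 0 = up, 0.006 = pressed. Red mushroom head 40 mm across, top 34 mm above the deck, at x = +30, y = +85 mm in the box's frame. Not to be pressed.
- lamp_frame: Loose bystander: rectangular cast aluminium lamp frame 150 by 110 mm, 34 mm high, lying on the bench; origin at the centre of its underside.
- oil_can: Loose bystander: white plastic bottle 56 mm across and 145 mm high, standing; origin at the centre of its underside.
- compound_bar: Loose bystander: bar of polishing compound 42 by 110 by 36 mm high in a cardboard sleeve; origin at the centre of its underside.
- spanner: Loose bystander: steel spanner 170 mm long lying flat on the bench in front of the box; origin under its middle.

How it is judged:
By the outcome, as a careful person would: the job done as asked, in the order asked, and still so for the second after the job is handed in, with the robot touching nothing.
It also fails if it takes over 58 s, if anything falls off the work surface, if the arm or the gripper's body presses on something with over 40 N, if the wrist force passes 120 N, or if a joint passes its speed limit or range.

ROBOT

A 6-joint arm with a two-finger parallel gripper is mounted at the origin on the work surface. World frame = base frame: x ahead of the robot, y to its left, z up, the work surface at z = 0. Lengths are in m, angles in rad, forces in N, time in s.
With the tool pointing down it reaches from about 0.325 to 0.85 m from the base axis. Payload 15.5 kg.
Tool frame: the origin (TCP) lies on the centre line of the jaws, within the pads' length; the fingertips stand 19 mm ahead of it and the grasp point (between the pads) is the TCP (tip_extent is the distance from the TCP to the fingertips, in m); x points along the fingers, z is the direction in which the jaws open and shut, and the axes are right-handed (so a half turn about x gives the same grasp; the last joint's range is limited). The gripper opens to 91 mm and grips with 3 to 60 N. Pads are 32 mm wide; open, the fingers measure 118 mm over their backs; the gripper's body (76 mm by 178 mm) begins 60 mm behind the grasp point.
Start: joints at [-1.315, 0.494, 1.345, -0, 1.302, -0.096], TCP at [0.215, -0.587, 0.233] pointing down, gripper open.
Joint ranges: [-2.91, 2.91], [-0.82, 2.16], [0.22, 2.67], [-1.22, 4.37], [0.12, 2.79], [-3.08, 3.08]. Speed limits (rad/s): [1.89, 1.89, 2.57, 3.01, 3.01, 3.01].

INTERFACE

Orientations are given as a rotation vector (axis times angle).
In Python, from rig import read_state, grab_frame, camera_params, job_done, find_in, cut_out, pinpoint, tip_extent gives the robot as it stands.
- The arm moves only by the tool apply_moves, never from a script. Its argument "motion" is one flat list of numbers, 5 for each row, row after row: the closure, from 0 (fully open) to 1 (shut), then the shift along the world's x, y, z in mm, then the turn about the world's z in degrees. In form: [grip, dx, dy, dz, turn, grip, dx, dy, dz, turn, ...]. A call has 1 to 20 rows; each row shifts and turns the pose as measured when the row begins; what a row does not reach is not made up. A row lasts 1/10 s, in which the tool goes at most 50 mm and 8.59 degrees, less where a joint would pass 70% of its speed; a pose out of reach is approached as far as the arm can. A call is refused whole if a number of a shift passes 50 or a number of a turn 8.59, either way. A call with a gripper value outside its range is refused whole. The fingers move at their own pace and stop on an object; "force" is the grip in N (left out, the last holds). Time passes only in rows, so rows that do not move let the fingers close. It gives the time, the measured TCP pose, the force and the opening at its end, in the units of the state.
- read_state(): the state, without advancing time (a new reading comes with each control period).
- grab_frame(name): name is "scene" or "top" or "wrist"; returns the picture (384x512x3 uint8, red, green, blue); there is no depth.
- camera_params(name): a dict with "K" (3x3 intrinsics, pixels), "distortion" ([k1, k2, p1, p2, k3] as OpenCV has them; the pictures are not rectified), "extrinsics" (4x4, takes a point from world to camera coordinates); the wrist camera has in their place "hand_eye" (4x4, takes a point from camera to tool coordinates, whose origin is the TCP and whose axes are the tool frame's). Camera axes: x right, y down, z forward; pixel columns grow to the right and rows downward; lengths in m; the calibration is good to about 2 mm. A picture is of the moment at which its call begins: read the wrist's pose just before it. camera_params takes no time and is no camera call.
- job_done(): hands the job in, once; it reports no verdict.
Trained networks look in the newest picture that a camera, given by its name, has taken for a name from the list of things; names that differ only in an ending like _2 or _b are one class to them, and where a whole thing is asked for, a point or a joint stands for the part that bears it (a point fixed in the world has none). Each returns a list of dicts, best first, with "p" (0 to 1); they miss things now and then, are a little off and sometimes report something else, mostly with a low value. They report only what shows in the picture. A call takes as long as a camera call.
- find_in(camera, query): "pixel" ([column, row] in pixels, amid what is visible of it).
- cut_out(camera, query): "pixels" (384x512 bool, what is visible of it) and "pixel" ([column, row] in pixels, amid what is visible of it).
- pinpoint(camera, query): "pixel" ([column, row] in pixels: a listed point, or the origin of a listed thing).
The state is a dict: "clock": time; "joint_positions": joint angles; "qd": joint speeds; "tau": joint torques, N m; "eef_pos": TCP position; "tcp_rot": TCP orientation; "wrist_force": force on the tool from outside, world axes, zero at the start; "wrist_torque": the same for the moment, N m; "width": finger opening in m.
Only numpy, scipy, OpenCV 4.12 (cv2) and the standard library are available. Lean on these libraries where they do the work, as an engineer would, in place of code of your own. Each camera call takes 0.05 s, during which the arm holds its last target.

## Working session

There is one attempt and no reset: what is moved stays moved. The work goes in short steps, Python scripts to look and compute and a tool call to move; the robot and the scene stay as the last step left them, time stands still between calls to the robot, and variables do not carry over. Pictures are saved under pics/ and viewed, and the job is handed in when it is done.

Besides the shell and the picture viewer there is one more tool, called as name(argument=value, ...) on one line, values as JSON. apply_moves: Moves the arm, as the interface text tells. Its arguments: {"type":"object","properties":{"motion":{"type":"array"},"force":{"type":"number"}},"required":["motion"]}

```bash
mkdir -p pics; ls
cat > h.py <<'E'
import numpy as np,cv2
from rig import *
from scipy.spatial.transform import Rotation as R
def save(n,f):
    im=grab_frame(n); cv2.imwrite('pics/'+f,im[:,:,::-1]); return im
def ray(cam,px,st=None):
    P=camera_params(cam);K=np.array(P['K']);D=np.array(P['distortion'])
    u=cv2.undistortPoints(np.array([[px]],float),K,D)[0,0]
    d=np.array([u[0],u[1],1.])
    if cam=='wrist':
        st=st or read_state();H=np.array(P['hand_eye']);Rt=R.from_rotvec(st['tcp_rot']).as_matrix()
        o=Rt@H[:3,3]+np.array(st['eef_pos']);d=Rt@H[:3,:3]@d
    else:
        E=np.array(P['extrinsics']);o=-E[:3,:3].T@E[:3,3];d=E[:3,:3].T@d
    return o,d/np.linalg.norm(d)
def atz(cam,px,z):
    o,d=ray(cam,px);return o+d*(z-o[2])/d[2]
def proj(cam,pts):
    P=camera_params(cam);K=np.array(P['K']);D=np.array(P['distortion']);pts=np.atleast_2d(np.array(pts,float))
    if cam=='wrist':
        st=read_state();H=np.array(P['hand_eye']);T=np.eye(4);T[:3,:3]=R.from_rotvec(st['tcp_rot']).as_matrix();T[:3,3]=st['eef_pos'];E=np.linalg.inv(T@H)
    else:E=np.array(P['extrinsics'])
    return cv2.projectPoints(pts,cv2.Rodrigues(E[:3,:3])[0],E[:3,3],K,D)[0][:,0]
E
python3 - <<'E'
from h import *
print(read_state(),tip_extent)
for c in('scene','top','wrist'):
    save(c,c+'0.png')
    if c=='wrist':continue
    for q,z in(('starter_box',0),('cover_hinge',.104),('cover_press',.106),('start_button',.12),('stop_button',.14)):
        r=pinpoint(c,q) if q not in('start_button','stop_button') else find_in(c,q)
        for x in r[:2]: print(c,q,x['p'],np.round(x['pixel'],1),np.round(atz(c,x['pixel'],z),4))
E
```

```text
pics
{'clock': 0.0, 'joint_positions': array([-1.31447614e+00,  4.94193252e-01,  1.34613057e+00, -1.33381523e-06,
        1.30250920e+00, -9.54718129e-02]), 'qd': array([-0.00059836,  0.00024376, -0.00039654,  0.00076649,  0.00080003,
        0.00017541]), 'tau': array([ 1.18767595e-03, -8.78835440e+01, -3.81848288e+01,  7.08475267e-02,
        5.33376471e-02, -8.95269591e-05]), 'eef_pos': array([ 0.2152901 , -0.58636521,  0.23233219]), 'tcp_rot': array([ 0.94706206,  1.35630795, -0.94573487]), 'wrist_force': array([ 0.03881367, -0.08576639, -0.06585391]), 'wrist_torque': array([-0.06549459,  0.03515197, -0.00259848]), 'width': 0.09145556022299929} 0.019
scene starter_box 0.73 [213.5 220.3] [ 0.4936 -0.0751  0.    ]
scene cover_hinge 0.56 [213.2 216.2] [ 0.5555 -0.0941  0.104 ]
scene cover_press 0.92 [190.1 197.3] [ 0.4821 -0.1219  0.106 ]
scene start_button 0.62 [230.6 166.4] [ 0.4453 -0.0005  0.12  ]
scene stop_button 0.73 [248. 176.] [0.5088 0.0164 0.14  ]
scene stop_button 0.66 [152.  279.6] [ 0.6701 -0.2679  0.14  ]
top starter_box 0.61 [298.2 206.3] [ 0.4984 -0.0774  0.    ]
top cover_hinge 0.82 [313.1 176.8] [ 0.5593 -0.1013  0.104 ]
top cover_press 0.8 [323.  213.9] [ 0.4745 -0.1208  0.106 ]
top start_button 0.58 [379.8 151.8] [ 0.6115 -0.25    0.12  ]
top stop_button 0.56 [261.2 199.4] [0.507  0.0188 0.14  ]
```

View pics/scene0.png

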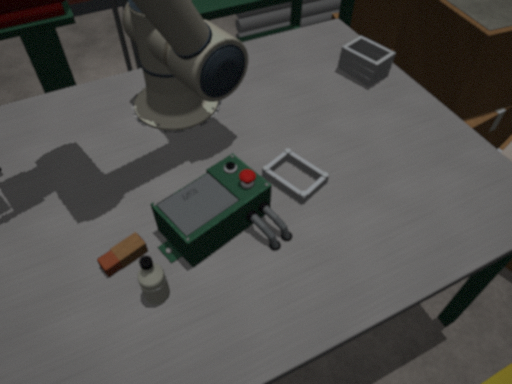

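View pics/top0.png

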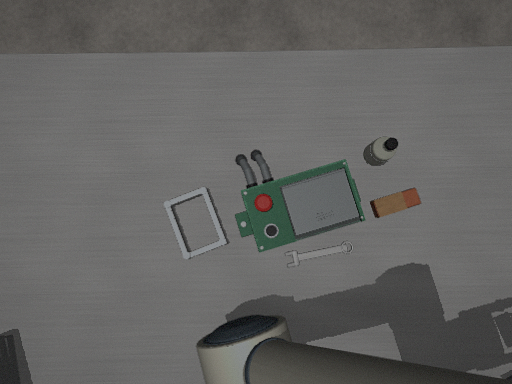

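View pics/wrist0.png

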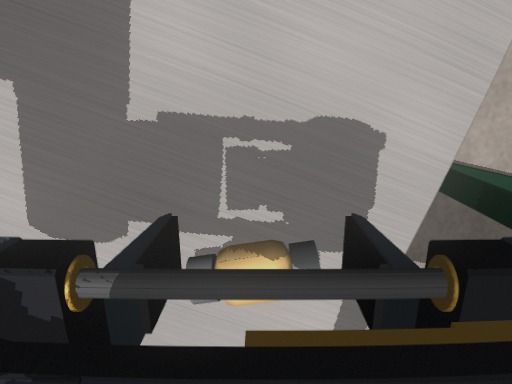

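```bash
cat >> h.py <<'E'
def b2w(p,pose):
    p=np.atleast_2d(np.array(p,float));c,s=np.cos(pose[2]),np.sin(pose[2])
    return np.c_[pose[0]+c*p[:,0]-s*p[:,1],pose[1]+s*p[:,0]+c*p[:,1],p[:,2]]
E
python3 - <<'E'
from h import *
from scipy.optimize import least_squares
B=[[.073,.125,.106],[.073,-.125,.106],[-.073,-.125,.106],[-.073,.125,.106],[.03,.085,.135],[-.0365,-.04,.106],[.051,-.04,.104]]
T=[[243,192],[346,161],[364,218],[260,250],[263.5,202.5],[323,213.9],[313.1,176.8]]
S=[[270,188],[191,258],[154,207],[232,157],[247.5,175.5],[190.1,197.3],[213.2,216.2]]
def f(p):
    w=b2w(B,p);return np.r_[(proj('top',w)-T).ravel(),(proj('scene',w)-S).ravel()]
for cams in('both',):
    r=least_squares(f,[.5,-.077,.25],loss='soft_l1',x_scale=[.01,.01,.1]);print(r.x);print(r.fun.reshape(-1,2).round(1))
rt=least_squares(lambda p:f(p)[:14],r.x);rs=least_squares(lambda p:f(p)[14:],r.x);print(rt.x,rs.x)
p=r.x
for n in('top','scene'):
    im=cv2.imread(f'pics/{n}0.png');s=3
    w=b2w(B+[[.051,.035,.106],[.051,-.115,.106],[-.061,-.115,.106],[-.061,.035,.106]],p)
    q=proj(n,w);c=q.mean(0);x0,y0=int(c[0]-100),int(c[1]-75)
    im=cv2.resize(im[y0:y0+150,x0:x0+200],None,fx=4,fy=4,interpolation=cv2.INTER_CUBIC)
    im=cv2.convertScaleAbs(im,alpha=1.8)
    for a in q: cv2.circle(im,tuple(int(v) for v in ((a-[x0,y0])*4+2)),3,(0,255,255),1)
    cv2.imwrite(f'pics/{n}_ov.png',im)
print(b2w([[-.0365,-.04,.106],[.004,-.04,.096],[.004,-.004,.096],[.004,-.076,.096],[.051,-.04,.104]],p))
E
```

```text
[ 0.49945265 -0.07437271  0.28996894]
[[ -3.4  -2.9]
 [ -1.7  -4.8]
 [  1.1  -0.6]
 [ -0.9   1.1]
 [ -0.9  -1.5]
 [  1.   -0.6]
 [ -1.4  -0.2]
 [  1.2  -2.4]
 [ -2.9 -12.6]
 [ -4.4  -1. ]
 [ -0.5  -3.1]
 [ -0.7   0.6]
 [ -1.4  -1.7]
 [ -0.9   2. ]]
[ 0.496363   -0.07618723  0.27902805] [ 0.50826217 -0.07462545  0.31425023]
[[ 0.47591333 -0.12313899  0.106     ]
 [ 0.51472256 -0.11155913  0.096     ]
 [ 0.50442935 -0.07706204  0.096     ]
 [ 0.52501577 -0.14605623  0.096     ]
 [ 0.55976044 -0.09812078  0.104     ]]
```

View pics/top_ov.png

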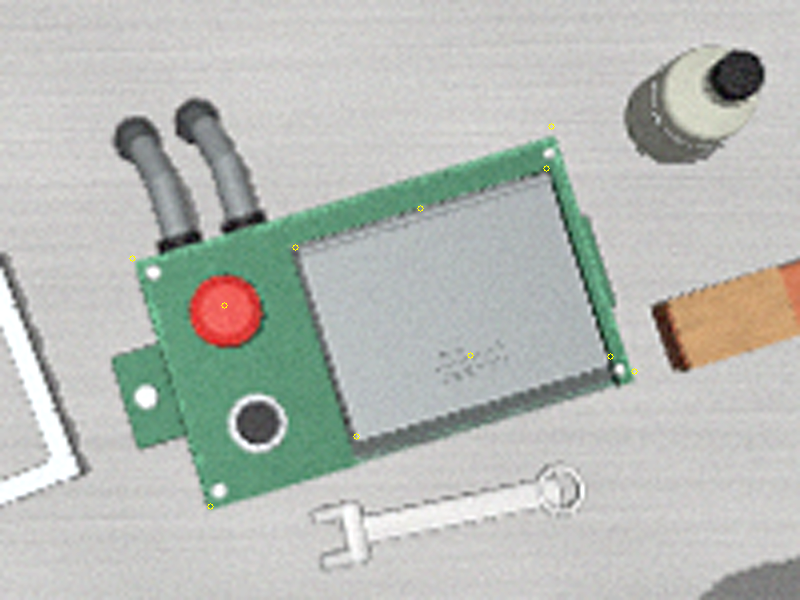

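View pics/scene_ov.png

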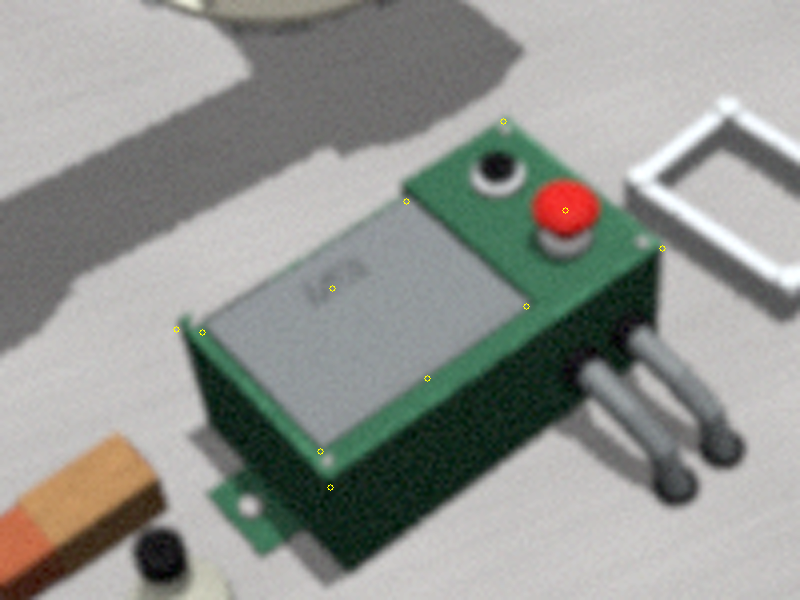

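Run:
```python
from h import *
from scipy.optimize import least_squares
C=[[.051,.035,.106],[.051,-.115,.106],[-.061,-.115,.106],[-.061,.035,.106],[.03,.085,.137],[-.0365,-.04,.106]]
B0=b2w(C,[0.49945265,-0.07437271,0.28996894])
# zoom offsets as in overlay script
p=[0.49945265,-0.07437271,0.28996894]
L=[[.073,.125,.106],[.073,-.125,.106],[-.073,-.125,.106],[-.073,.125,.106],[.03,.085,.135],[-.0365,-.04,.106],[.051,-.04,.104]]+C[:4]
ob={}
Z={'top':[[297,250],[548,173],[611,363],[356,442],[225,311],[470,360]],'scene':[[530,303],[322,445],[203,325],[405,195],[566,208],[334,274]]}
for n in Z:
    c=proj(n,b2w(L,p)).mean(0);ob[n]=(np.array(Z[n])-2)/4+[int(c[0]-100),int(c[1]-75)]
def f(p,ns=('top','scene')):return np.concatenate([(proj(n,b2w(C,p))-ob[n]).ravel() for n in ns])
for ns in(('top','scene'),('top',),('scene',)):
    r=least_squares(f,p,args=(ns,));print(r.x.round(4),r.fun.reshape(-1,2).round(1).tolist())
st=read_state();print(R.from_rotvec(st['tcp_rot']).as_matrix().round(3));print(camera_params('wrist')['hand_eye'])
```

```text
[ 0.4964 -0.0734  0.2821] [[-0.6, 0.6], [-0.4, 0.6], [-0.6, 0.2], [-0.4, 0.1], [-0.6, -0.3], [-0.5, 0.3], [-1.1, -0.1], [-0.9, 0.4], [-0.1, 0.5], [0.4, 0.8], [-0.2, -0.7], [-0.4, 2.5]]
[ 0.4969 -0.0745  0.2849] [[-0.2, 0.4], [-0.0, 0.2], [-0.0, -0.2], [0.2, -0.1], [-0.0, -0.4], [0.1, 0.0]]
[ 0.4954 -0.0719  0.2785] [[-0.7, -0.5], [-0.6, -0.3], [0.3, -0.2], [0.9, 0.3], [0.2, -1.1], [0.0, 1.9]]
[[-0.     0.939  0.345]
 [ 0.     0.345 -0.939]
 [-1.    -0.    -0.   ]]
[[-3.97701225e-04 -2.70552590e-01  9.62705115e-01 -1.52718436e-01]
 [-1.27091018e-03 -9.62704277e-01 -2.70552879e-01  7.72654901e-02]
 [ 9.99999113e-01 -1.33111095e-03  3.90206283e-05 -9.22526074e-04]
 [ 0.00000000e+00  0.00000000e+00  0.00000000e+00  1.00000000e+00]]
```

apply_moves(motion=[1,20,40,0,-1,1,20,40,0,-1,1,20,40,0,-1,1,20,40,0,-1,1,20,40,0,0,1,20,40,0,0,1,20,40,0,0,1,20,40,0,0,1,20,40,0,0,1,20,40,0,0,1,20,40,0,0,1,20,20,0,0,1,10,0,0,0,1,0,0,0,0])

```text
clock: 2.05
eef_pos: [0.471, -0.1094, 0.2343]
tcp_rot: [1.001, 1.32, -1.003]
wrist_force: [0.2, 0.6, 0.6]
width: 0.0005
```

```bash
cat >> h.py <<'E'
POSE=[.4966,-.074,.283]
def rep():
    st=read_state();m=R.from_rotvec(st['tcp_rot']).as_matrix();p=np.array(st['eef_pos'])
    c,s=np.cos(POSE[2]),np.sin(POSE[2]);d=p-[POSE[0],POSE[1],0]
    print('t',st['clock'],'tcp',p.round(4),'box',np.round([c*d[0]+s*d[1],-s*d[0]+c*d[1]],4),'tipz',round(p[2]-.019,4),'jawang',np.degrees(np.arctan2(m[1,2],m[0,2])).round(2),'F',np.round(st['wrist_force'],1),'w',st['width'])
E
python3 - <<'E'
from h import *
rep();save('wrist','w1.png')
print([ (x['p'],x['pixel']) for x in pinpoint('wrist','cover_press')],proj('wrist',b2w([[-.0365,-.04,.106],[.051,.035,.106],[.051,-.115,.106],[-.061,-.115,.106],[-.061,.035,.106]],POSE)))
print(b2w([[-.0365,-.04,.106]],POSE))
E
```

```text
t 2.05 tcp [ 0.471  -0.1094  0.2343] box [-0.0344 -0.0268] tipz 0.2153 jawang -74.15 F [0.2 0.6 0.6] w 0.0004728891794717439
[(0.57, [272.7, 192.7])] [[276.19364909 192.50795793]
 [183.87984211  89.43969456]
 [368.32539821  88.00878388]
 [359.35843825 217.879373  ]
 [192.40259027 219.7619363 ]]
[[ 0.4727214  -0.12260105  0.106     ]]
```

View pics/w1.png

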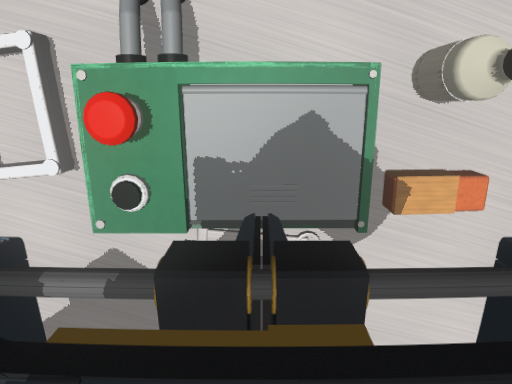

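apply_moves(motion=[1,2,-13,-30,0,1,0,0,-30,0,1,0,0,-30,0,1,0,0,-14,0,1,0,0,0,0,1,0,0,0,0])

```text
clock: 2.75
eef_pos: [0.4676, -0.1299, 0.1284]
tcp_rot: [1.008, 1.315, -1.011]
wrist_force: [0.3, 0.2, 0.4]
width: -0.0001
```

```bash
python3 -c "
from h import *
rep()"
```

```text
t 2.75 tcp [ 0.4676 -0.1299  0.1284] box [-0.0434 -0.0456] tipz 0.1094 jawang -74.76 F [0.3 0.2 0.4] w -7.888809715172584e-05
```

apply_moves(motion=[1,5,7,0,0,1,0,0,-3,0,1,0,0,-3,0,1,0,0,-2,0])

```text
clock: 3.15
eef_pos: [0.4741, -0.1235, 0.1229]
tcp_rot: [1.009, 1.31, -1.01]
wrist_force: [-1.3, -1.1, 3.2]
width: 0.0007
```

```bash
python3 -c "
from h import *
rep()"
```

```text
t 3.15 tcp [ 0.4741 -0.1235  0.1229] box [-0.0355 -0.0412] tipz 0.1039 jawang -74.81 F [-1.3 -1.1  3.2] w 0.0006767640998578817
```

apply_moves(motion=[1,0,0,-2,0,1,0,0,-2,0,1,0,0,-2,0])

```text
clock: 3.45
eef_pos: [0.4743, -0.1236, 0.119]
tcp_rot: [1.009, 1.308, -1.009]
wrist_force: [-21.0, 5.0, 75.2]
width: 0.0006
```

apply_moves(motion=[1,-5,0,40,0,1,-5,-2,45,0,1,-5,-2,45,0,1,-10,-3,20,0,1,-10,-3,0,0,1,-10,-3,0,0,1,0,0,0,0,1,0,0,0,0,1,0,0,0,0,1,0,0,0,0,1,0,0,0,0,1,0,0,0,0,1,0,0,0,0,1,0,0,0,0,1,0,0,0,0,1,0,0,0,0,1,0,0,0,0,1,0,0,0,0])

```text
clock: 5.25
eef_pos: [0.4264, -0.1358, 0.2698]
tcp_rot: [1.008, 1.315, -1.01]
wrist_force: [0.5, -0.0, -0.1]
width: 0.0003
```

Run:
```python
from h import *
rep();save('wrist','w2.png');save('top','t2.png')
for c in('wrist','top'):
  for x in pinpoint(c,'tripped_button_top')[:3]:
    a=atz(c,x['pixel'],.0955);d=a-[POSE[0],POSE[1],0];co,s=np.cos(POSE[2]),np.sin(POSE[2]);print(c,x['p'],x['pixel'],a,co*d[0]+s*d[1],-s*d[0]+co*d[1])
```

```text
t 5.25 tcp [ 0.4264 -0.1358  0.2698] box [-0.0847 -0.0397] tipz 0.2508 jawang -74.73 F [ 0.5 -0.  -0.1] w 0.0003351482596226815
wrist 0.62 [255.5, 90.1] [ 0.5094123  -0.10813382  0.0955    ] 0.002771207337130299 -0.03635372274196312
top 0.36 [320.4, 196.6] [ 0.5145333  -0.11789208  0.0955    ] 0.004963627801806151 -0.04715379633623594
```

View pics/w2.png

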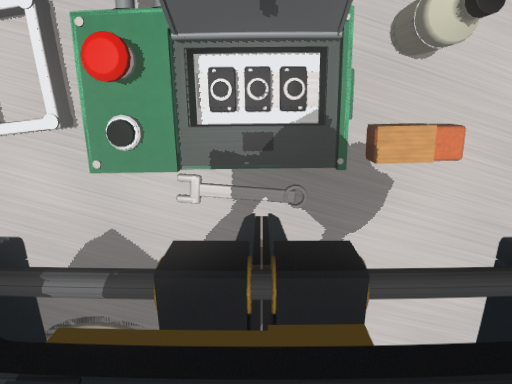

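View pics/t2.png

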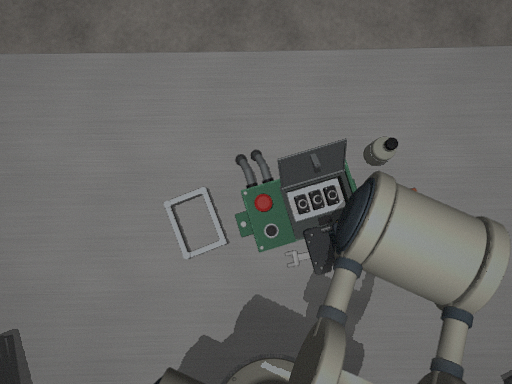

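Run:
```python
from h import *
for z in(.096,.088): print(proj('wrist',b2w([[.004,-.004,z],[.004,-.04,z],[.004,-.076,z]],POSE)).round(1).tolist(),proj('top',b2w([[.004,-.004,z],[.004,-.04,z],[.004,-.076,z]],POSE)).round(1).tolist())
im=cv2.imread('pics/w2.png');a=cv2.resize(im[40:140,180:340],None,fx=5,fy=5,interpolation=cv2.INTER_CUBIC);cv2.imwrite('pics/w2z.png',a)
im=save('scene','s2.png')[:,:,::-1];b=cv2.resize(im[140:260,130:290],None,fx=5,fy=5,interpolation=cv2.INTER_CUBIC);cv2.imwrite('pics/s2z.png',cv2.convertScaleAbs(b,alpha=1.7))
```

```text
[[221.1, 89.4], [259.3, 88.6], [297.5, 88.0]] [[302.6, 202.5], [317.6, 197.9], [332.6, 193.3]]
[[222.0, 89.7], [259.3, 89.0], [296.6, 88.4]] [[302.1, 202.8], [317.0, 198.2], [331.9, 193.6]]
```

View pics/w2z.png

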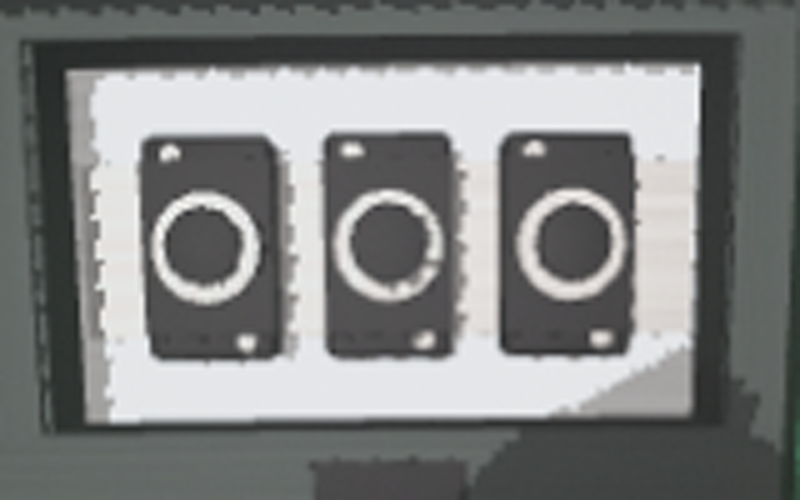

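View pics/s2z.png

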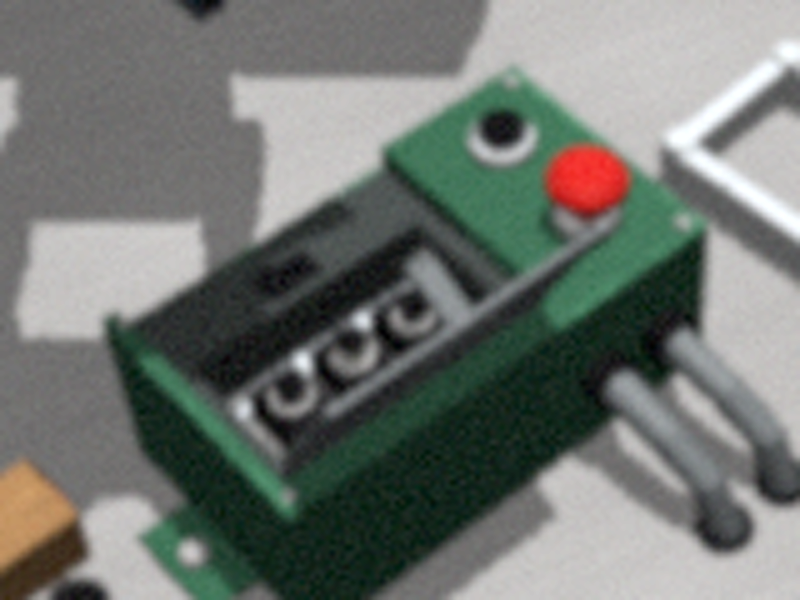

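apply_moves(motion=[1,10,-18,-30,0,1,10,-18,-30,0,1,11,-17,-30,0,1,0,0,-10,0,1,0,0,0,0])

```text
clock: 6.0
eef_pos: [0.4591, -0.1906, 0.1677]
tcp_rot: [1.008, 1.311, -1.008]
wrist_force: [0.2, -0.0, 0.5]
width: 0.0002
```

Run:
```python
from h import *
rep();im=save('wrist','w3.png')[:,:,::-1]
for x in pinpoint('wrist','tripped_button_top')[:3]:
    a=atz('wrist',x['pixel'],.0955);d=a-[POSE[0],POSE[1],0];co,s=np.cos(POSE[2]),np.sin(POSE[2]);print(x['p'],x['pixel'],a,co*d[0]+s*d[1],-s*d[0]+co*d[1])
for z in(.096,.088): 
    q=proj('wrist',b2w([[.004,-.004,z],[.004,-.04,z],[.004,-.076,z]],POSE));print(q.round(1).tolist())
c=q[1].astype(int);x0=max(0,c[0]-100);y0=max(0,c[1]-60);print(x0,y0)
cv2.imwrite('pics/w3z.png',cv2.resize(im[y0:y0+140,x0:x0+200],None,fx=4,fy=4,interpolation=cv2.INTER_CUBIC))
```

```text
t 6.0 tcp [ 0.4591 -0.1906  0.1677] box [-0.0685 -0.1015] tipz 0.1487 jawang -74.69 F [ 0.2 -0.   0.5] w 0.00022740401401865565
0.8 [162.1, 109.7] [ 0.51203028 -0.10815012  0.0955    ] 0.0052804977071342855 -0.03710041263628391
[[113.0, 113.1], [166.4, 111.6], [220.6, 110.3]]
[[117.8, 112.7], [169.4, 111.3], [221.8, 110.1]]
69 51
```

View pics/w3z.png

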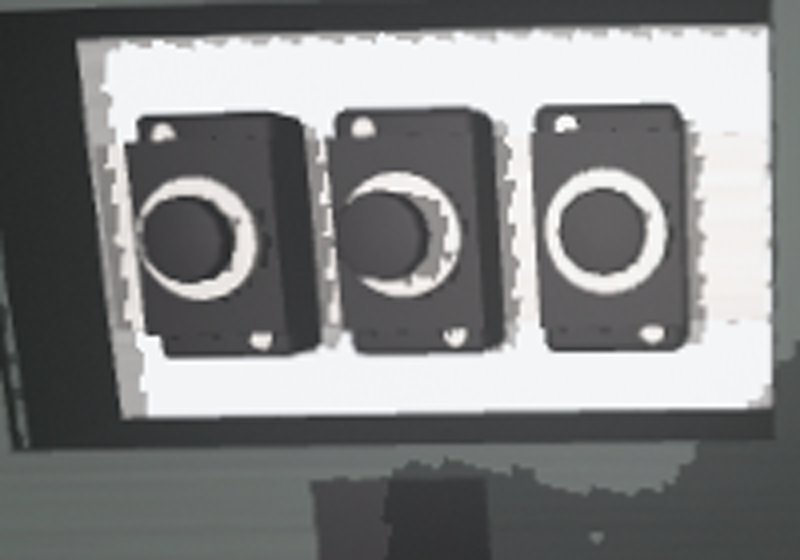

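apply_moves(motion=[1,18,27,0,0,1,18,27,0,0,1,14,22,0,0,1,0,0,-20,0,1,0,0,-15,0,1,0,0,0,0])

```text
clock: 6.7
eef_pos: [0.5137, -0.1097, 0.1428]
tcp_rot: [1.008, 1.296, -1.0]
wrist_force: [-0.4, 0.5, 0.4]
width: 0.0005
```

Run:
```python
from h import *
rep();im=save('wrist','w4.png')
```

```text
t 6.7 tcp [ 0.5137 -0.1097  0.1428] box [ 0.0065 -0.0391] tipz 0.1238 jawang -74.56 F [-0.4  0.5  0.4] w 0.0005170646940616861
```

View pics/w4.png

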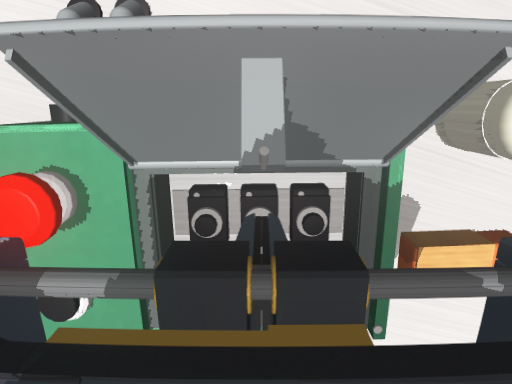

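apply_moves(motion=[1,-2,0,-15,0,1,0,0,-10,0,1,0,0,-3,0,1,0,0,-2,0,1,0,0,-2,0])

```text
clock: 7.25
eef_pos: [0.5141, -0.1107, 0.1161]
tcp_rot: [1.009, 1.288, -0.997]
wrist_force: [-0.5, -0.6, -1.0]
width: 0.0007
```

apply_moves(motion=[1,-1,0,-2,0,1,0,0,-2,0,1,0,0,-2,0])

```text
clock: 7.55
eef_pos: [0.5135, -0.1109, 0.1106]
tcp_rot: [1.01, 1.287, -0.997]
wrist_force: [-1.2, 0.3, 2.9]
width: 0.0003
```

apply_moves(motion=[1,0,0,-2,0,1,0,0,-1,0])

```text
clock: 7.75
eef_pos: [0.5135, -0.1109, 0.1074]
tcp_rot: [1.01, 1.287, -0.997]
wrist_force: [-0.8, 0.7, 5.5]
width: 0.0005
```

apply_moves(motion=[1,0,0,-1,0])

```text
clock: 7.85
eef_pos: [0.5136, -0.1109, 0.1069]
tcp_rot: [1.01, 1.286, -0.997]
wrist_force: [-8.4, 3.1, 37.9]
width: 0.0005
```

apply_moves(motion=[1,0,0,20,0,1,-2,0,45,0,1,-2,0,45,0,1,0,0,45,0,1,0,0,25,0,1,0,0,0,0])

```text
clock: 8.45
eef_pos: [0.5076, -0.1105, 0.2928]
tcp_rot: [1.009, 1.289, -0.998]
wrist_force: [0.4, -0.5, -0.1]
width: 0.0005
```

Run:
```python
from h import *
rep();im=save('wrist','w5.png');im=save('scene','s5.png')[140:260,130:290,::-1];cv2.imwrite('pics/s5z.png',cv2.convertScaleAbs(cv2.resize(im,None,fx=5,fy=5),alpha=1.7))
print(b2w([[.15,-.04,.2]],POSE))
```

```text
t 8.45 tcp [ 0.5076 -0.1105  0.2928] box [ 0.0004 -0.0381] tipz 0.2738 jawang -74.61 F [ 0.4 -0.5 -0.1] w 0.0005394375983177602
[[ 0.65180281 -0.07052325  0.2       ]]
```

View pics/w5.png

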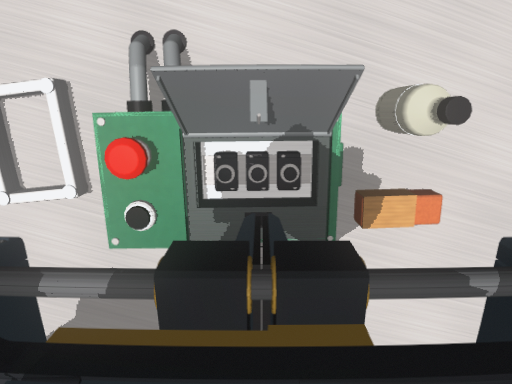

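View pics/s5z.png

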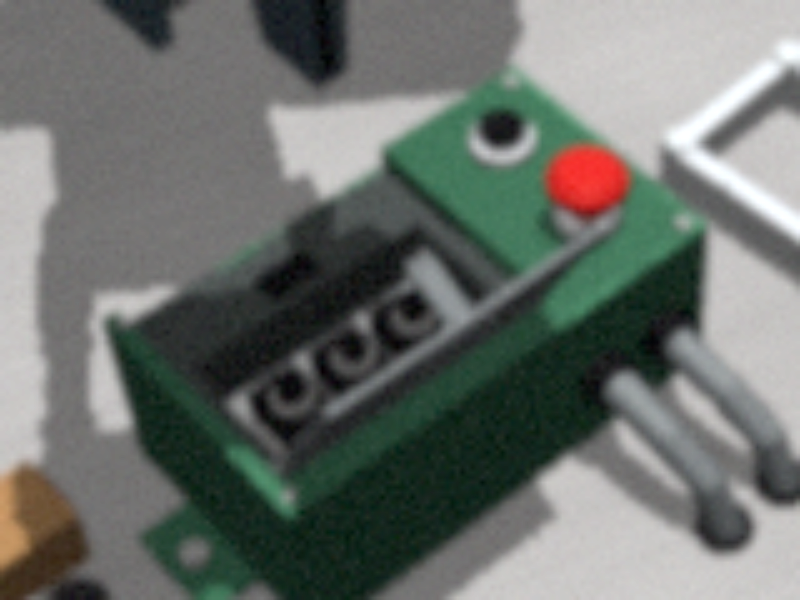

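apply_moves(motion=[1,36,10,0,0,1,36,10,0,0,1,36,10,0,0,1,36,10,0,0,1,0,0,0,0,1,0,0,-30,0,1,0,0,-30,0,1,0,0,-25,0,1,0,0,0,0])

```text
clock: 9.45
eef_pos: [0.6487, -0.0672, 0.1853]
tcp_rot: [1.004, 1.313, -1.012]
wrist_force: [0.0, 0.1, 0.3]
width: 0.0005
```

```bash
cat > path.py <<'E'
# corner path: lower -x corner at radius rc on the outer face
from h import *
rep()
c,s=np.cos(POSE[2]),np.sin(POSE[2])
rc=.100;hw=.016
for th in np.radians([117,105,95,85,75,65,55,45,35,25,15,8,3,0,-3.8]):
    x=.051-rc*np.cos(th)+.002*np.sin(th)+hw; z=.104+rc*np.sin(th)+.002*np.cos(th)
    w=b2w([[x,-.04,z+.019]],POSE)[0];print(round(np.degrees(th)),'boxx %.4f'%x,'tcp',w.round(4))
E
python3 path.py
python3 - <<'E'
from h import *
save('scene','s6.png');im=save('top','t6.png')[100:280,180:430,::-1];cv2.imwrite('pics/t6z.png',cv2.convertScaleAbs(cv2.resize(im,None,fx=3,fy=3),alpha=1.7))
E
```

```text
t 9.45 tcp [ 0.6487 -0.0672  0.1853] box [ 0.148  -0.0359] tipz 0.1663 jawang -74.63 F [0.  0.1 0.3] w 0.0005149797852058954
117 boxx 0.1142 tcp [ 0.6174 -0.0805  0.2112]
105 boxx 0.0948 tcp [ 0.5988 -0.0859  0.2191]
95 boxx 0.0777 tcp [ 0.5824 -0.0907  0.2224]
85 boxx 0.0603 tcp [ 0.5656 -0.0956  0.2228]
75 boxx 0.0430 tcp [ 0.5491 -0.1004  0.2201]
65 boxx 0.0266 tcp [ 0.5333 -0.105   0.2145]
55 boxx 0.0113 tcp [ 0.5186 -0.1093  0.2061]
45 boxx -0.0023 tcp [ 0.5056 -0.1131  0.1951]
35 boxx -0.0138 tcp [ 0.4945 -0.1163  0.182 ]
25 boxx -0.0228 tcp [ 0.4859 -0.1188  0.1671]
15 boxx -0.0291 tcp [ 0.4799 -0.1205  0.1508]
8 boxx -0.0317 tcp [ 0.4773 -0.1213  0.1389]
3 boxx -0.0328 tcp [ 0.4763 -0.1216  0.1302]
0 boxx -0.0330 tcp [ 0.4761 -0.1216  0.125 ]
-4 boxx -0.0329 tcp [ 0.4762 -0.1216  0.1184]
```

View pics/t6z.png

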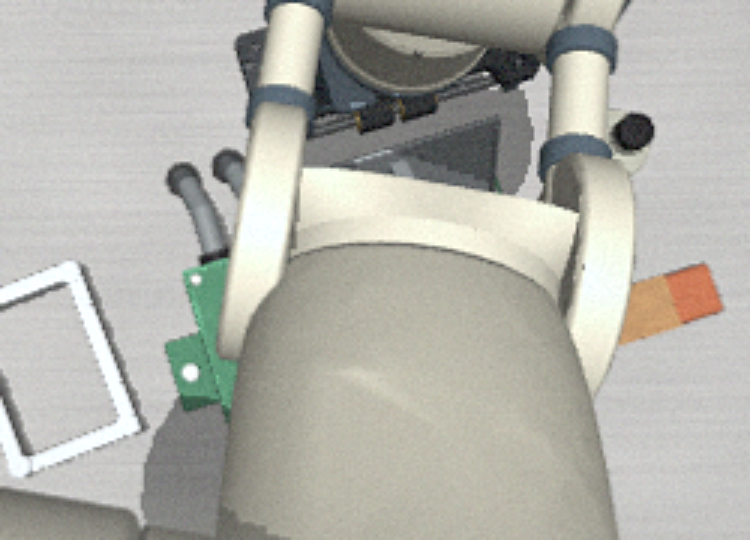

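View pics/s6.png

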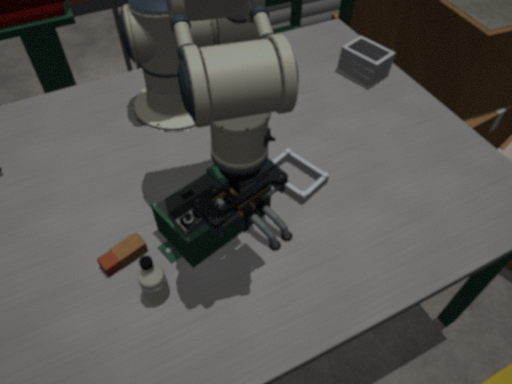

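apply_moves(motion=[1,-8,-4,10,0,1,-8,-3,8,0,1,-8,-3,4,0,1,-6,-2,2,0,1,0,0,0,0])

```text
clock: 10.05
eef_pos: [0.6196, -0.0814, 0.221]
tcp_rot: [1.007, 1.301, -1.005]
wrist_force: [1.0, 0.6, -0.8]
width: 0.0007
```

```bash
python3 -c "
from h import *
rep()"
```

```text
t 10.05 tcp [ 0.6196 -0.0814  0.221 ] box [ 0.116  -0.0414] tipz 0.202 jawang -74.67 F [ 1.   0.6 -0.8] w 0.0007162103019523088
```

apply_moves(motion=[1,6,2,0,0,1,0,0,-12,0,1,-4,-1,0,0,1,-8,-2,1,0,1,-8,-2,2,0,1,0,0,0,0])

```text
clock: 10.65
eef_pos: [0.6053, -0.0844, 0.2108]
tcp_rot: [1.007, 1.3, -1.005]
wrist_force: [1.7, 0.9, 0.4]
width: 0.0003
```

```bash
python3 -c "
from h import *
rep()
im=save('wrist','w7.png')
im=save('scene','s7.png')[140:260,130:290,::-1];cv2.imwrite('pics/s7z.png',cv2.convertScaleAbs(cv2.resize(im,None,fx=5,fy=5),alpha=1.7))"
```

```text
t 10.65 tcp [ 0.6053 -0.0844  0.2108] box [ 0.1014 -0.0404] tipz 0.1918 jawang -74.64 F [1.7 0.9 0.4] w 0.0003044055855751331
```

View pics/s7z.png

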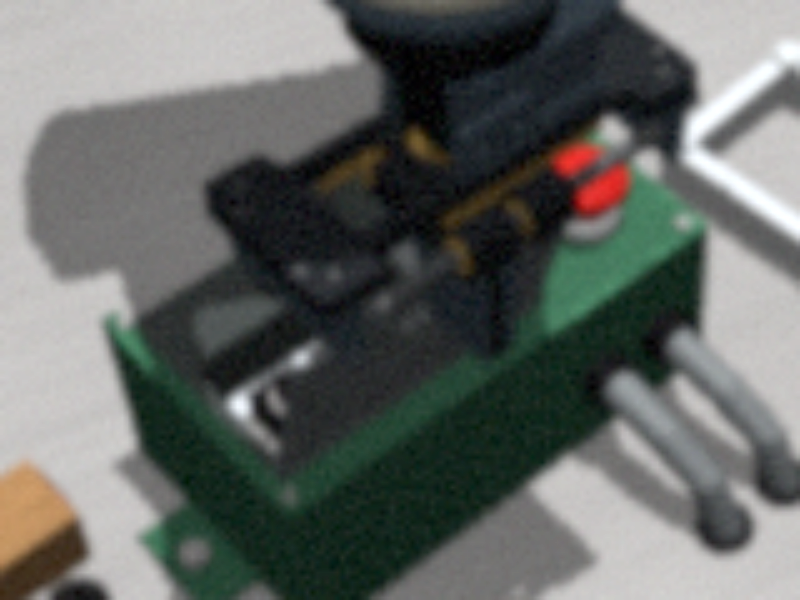

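View pics/w7.png

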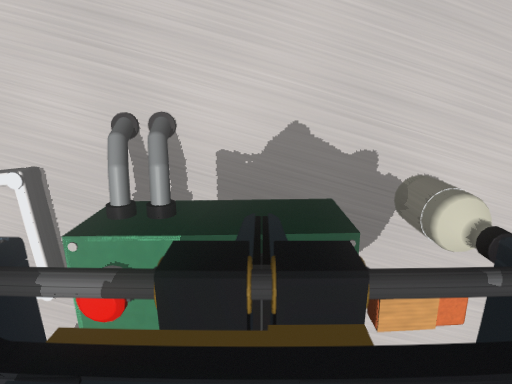

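apply_moves(motion=[1,-8,-2,3,0,1,-8,-2,2,0,1,-8,-2,1,0,1,-8,-3,0,0,1,-8,-2,0,0,1,0,0,0,0])

```text
clock: 11.35
eef_pos: [0.5621, -0.0961, 0.2172]
tcp_rot: [1.007, 1.3, -1.004]
wrist_force: [0.7, 0.2, -1.4]
width: 0.0001
```

```bash
python3 -c "
from h import *
rep()"
```

```text
t 11.35 tcp [ 0.5621 -0.0961  0.2172] box [ 0.0567 -0.0395] tipz 0.1982 jawang -74.65 F [ 0.7  0.2 -1.4] w 0.00014912489649437466
```

apply_moves(motion=[1,-8,-2,0,0,1,-8,-3,-1,0,1,-8,-2,-2,0,1,-7,-2,-3,0,1,-7,-2,-4,0,1,0,0,0,0])

```text
clock: 11.95
eef_pos: [0.5207, -0.1081, 0.2063]
tcp_rot: [1.008, 1.299, -1.004]
wrist_force: [1.4, -0.6, 0.5]
width: 0.0003
```

```bash
python3 -c "
from h import *
rep()"
```

```text
t 11.95 tcp [ 0.5207 -0.1081  0.2063] box [ 0.0137 -0.0395] tipz 0.1873 jawang -74.66 F [ 1.4 -0.6  0.5] w 0.0002546647829200651
```

apply_moves(motion=[1,-7,-2,-6,0,1,-7,-2,-6,0,1,-6,-2,-7,0,1,-5,-1,-7,0,1,0,0,0,0])

```text
clock: 12.45
eef_pos: [0.4932, -0.1157, 0.1778]
tcp_rot: [1.007, 1.3, -1.005]
wrist_force: [0.7, -0.2, -0.2]
width: 0.0005
```

```bash
python3 -c "
from h import *
rep()"
```

```text
t 12.45 tcp [ 0.4932 -0.1157  0.1778] box [-0.0149 -0.0391] tipz 0.1588 jawang -74.66 F [ 0.7 -0.2 -0.2] w 0.0005267827499303107
```

apply_moves(motion=[1,-5,-2,-8,0,1,-4,-1,-8,0,1,-3,-1,-8,0,1,-2,-1,-8,0,1,-1,0,-6,0,1,0,0,0,0])

```text
clock: 13.05
eef_pos: [0.4772, -0.1212, 0.1362]
tcp_rot: [1.008, 1.3, -1.004]
wrist_force: [1.6, 0.1, 1.3]
width: 0.0006
```

```bash
python3 -c "
from h import *
rep()
im=save('scene','s8.png')[140:260,130:290,::-1];cv2.imwrite('pics/s8z.png',cv2.convertScaleAbs(cv2.resize(im,None,fx=5,fy=5),alpha=1.7))"
```

```text
t 13.05 tcp [ 0.4772 -0.1212  0.1362] box [-0.0318 -0.0399] tipz 0.1172 jawang -74.66 F [1.6 0.1 1.3] w 0.0005887343248473217
```

View pics/s8z.png

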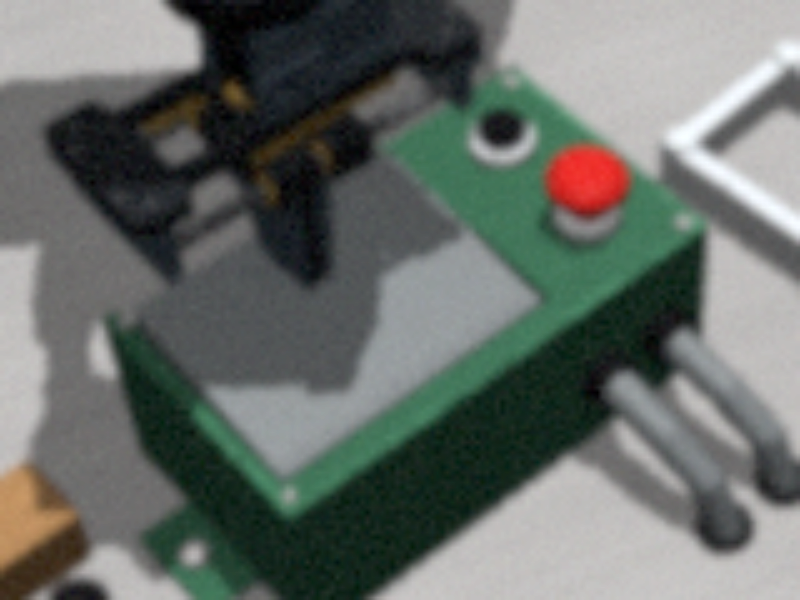

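apply_moves(motion=[1,-2,0,-5,0,1,-2,-1,-4,0,1,0,0,-2,0,1,0,0,-1,0])

```text
clock: 13.5
eef_pos: [0.4736, -0.1224, 0.1242]
tcp_rot: [1.007, 1.298, -1.004]
wrist_force: [1.5, -0.9, 2.1]
width: 0.0005
```

```bash
python3 -c "
from h import *
rep()"
```

```text
t 13.5 tcp [ 0.4736 -0.1224  0.1242] box [-0.0356 -0.0401] tipz 0.1052 jawang -74.64 F [ 1.5 -0.9  2.1] w 0.0005030846125059719
```

apply_moves(motion=[1,0,0,-2,0,1,0,0,-2,0])

```text
clock: 13.7
eef_pos: [0.4737, -0.1224, 0.1201]
tcp_rot: [1.007, 1.298, -1.004]
wrist_force: [-0.4, -0.5, 8.1]
width: 0.0005
```

apply_moves(motion=[1,0,0,-1,0])

```text
clock: 13.8
eef_pos: [0.4738, -0.1224, 0.1196]
tcp_rot: [1.007, 1.298, -1.003]
wrist_force: [-8.5, 1.9, 35.3]
width: 0.0003
```

apply_moves(motion=[1,0,0,-1,0])

```text
clock: 13.9
eef_pos: [0.4739, -0.1224, 0.1195]
tcp_rot: [1.007, 1.297, -1.003]
wrist_force: [-10.7, 3.1, 40.3]
width: 0.0006
```

At the stop (40 N, no more travel). Release upward.

apply_moves(motion=[1,0,0,2,0,1,0,0,4,0,1,0,0,10,0,1,-3,0,40,0,1,-5,-2,45,0,1,-10,-2,40,0,1,-20,-5,0,0,1,-20,-5,0,0,1,0,0,0,0,1,0,0,0,0,1,0,0,0,0,1,0,0,0,0,1,0,0,0,0,1,0,0,0,0,1,0,0,0,0,1,0,0,0,0])

```text
clock: 15.5
eef_pos: [0.4141, -0.1355, 0.2693]
tcp_rot: [1.006, 1.299, -1.002]
wrist_force: [-0.3, -0.2, -0.3]
width: 0.0008
```

```bash
python3 -c "
from h import *
rep();save('wrist','w9.png')
im=save('scene','s9.png')[140:260,130:290,::-1];cv2.imwrite('pics/s9z.png',cv2.convertScaleAbs(cv2.resize(im,None,fx=5,fy=5),alpha=1.7))"
```

```text
t 15.5 tcp [ 0.4141 -0.1355  0.2693] box [-0.0963 -0.036 ] tipz 0.2503 jawang -74.52 F [-0.3 -0.2 -0.3] w 0.0007544364838075824
```

View pics/s9z.png

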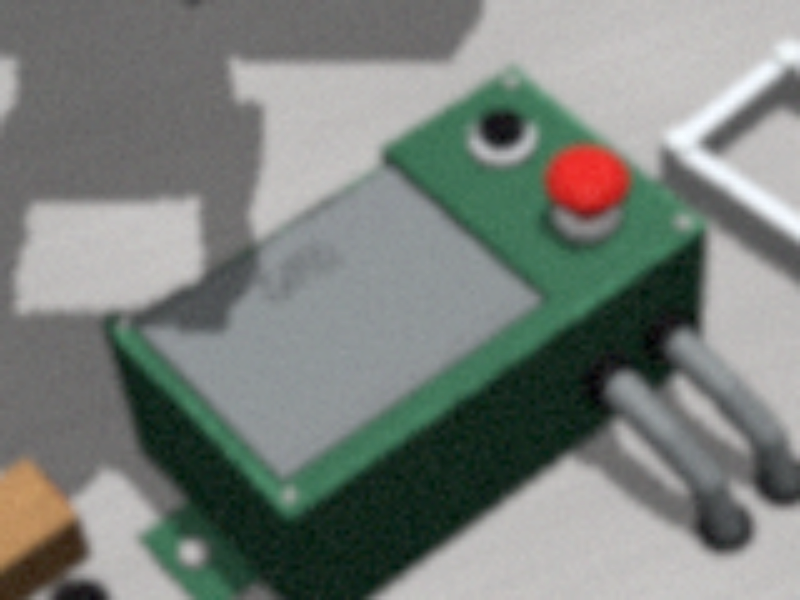

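View pics/w9.png

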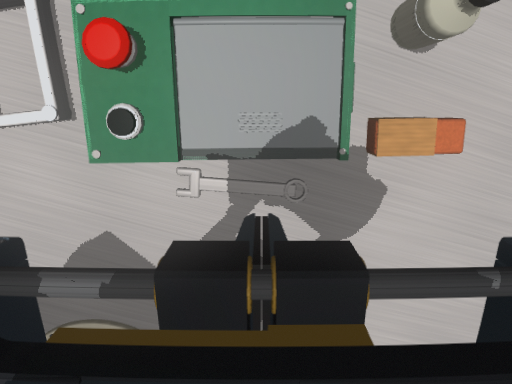

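```bash
python3 -c "
from rig import *
print(job_done())"
```

```text
the job is handed in; nothing more can be done
None
```

The job is done and handed in at about 15.6 s of the 58 s. The cover popped open, the tripped breaker is pushed in, and the cover is latched shut again.

- **Opening:** I pressed the cover to its stop with closed fingertips and let go, and it sprang fully open.
- **Breaker:** The middle button was the one standing out, seen from above and from an oblique view. I pushed it until the fingertips were at 88 mm, its fully-in height. The force then rose sharply to 38 N at the hard stop, and in the next picture all three buttons looked the same.
- **Closing:** I swung the cover down from behind with about 1–2 N, pressed it to its stop and let go. About 1.4 s after release the scene and wrist pictures showed it flush and staying down, with the arm clear of everything.
- **Rest of the scene:** Start and stop were not touched, and none of the loose things looked moved in the last pictures.

**Force on the cover:** The first press went harder than I meant. The fingertips briefly reached about 75 N at the firm stop before I backed off. That is under the 120 N wrist limit but harder than fingertip work should be. The closing press peaked at about 40 N, also at the fingertips.

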